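# Slide the wear plate out over the end of the mould ledge

### The arm

A 6-joint arm with a two-finger parallel gripper is mounted at the origin on the work surface. World frame = base frame: x ahead of the robot, y to its left, z up, the work surface at z = 0. Lengths are in m, angles in rad, forces in N, time in s.
With the tool pointing down it reaches from about 0.25 to 0.85 m from the base axis. Payload 12.5 kg.
Tool frame: the origin (TCP) lies between the finger pads; the fingertips stand 14 mm ahead of it and the grasp point (between the pads) lies 5 mm behind it; y points along the fingers, z is the direction in which the jaws open and shut, and the axes are right-handed (so a half turn about y gives the same grasp; the last joint's range is limited). The gripper opens to 93 mm and grips with 3 to 60 N. Pads are 15 mm wide; open, the fingers measure 128 mm over their backs; the gripper's body (75 mm by 188 mm) begins 65 mm behind the grasp point.
Start: joints at [1.185, 0.351, 1.652, -0, 1.139, -0.085], TCP at [0.163, 0.525, 0.233] pointing down, gripper open.
Joint ranges: [-2.75, 2.75], [-0.79, 2.1], [0.01, 2.65], [-1.57, 4.71], [0.07, 3.14], [-2.87, 2.87]. Speed limits (rad/s): [2.22, 2.22, 2.79, 3.14, 3.14, 3.14].

### API

Orientations are given as a unit quaternion [x, y, z, w].
In Python, from bench import bot, cams gives the robot as it stands.
- The arm moves only by the tool step_arm, never from a script. Its argument "deltas" is a list of rows, each an object of numbers: "x", "y", "z": the shift along the tool's x, y, z in cm; "wx", "wy", "wz": the turn, a rotation vector about the tool's x, y, z in rad. In form: [{"x": .., "y": .., "z": .., "wx": .., "wy": .., "wz": ..}, ...]. A call has 1 to 8 rows; each row shifts and turns the commanded pose from where the row before left it, along the tool's axes as they then stand; what a row does not reach is not made up. A row lasts 1/10 s, in which the tool goes at most 50 mm and 8.59 degrees, less where a joint would pass 70% of its speed; a pose out of reach is approached as far as the arm can. A call is refused whole if a number of a shift passes 5 or a number of a turn 0.15, either way. A call with a gripper value outside its range is refused whole. "jaw" is the finger opening in cm, from 0 to 9.3, set as the call begins (left out, the last holds). The fingers move at their own pace and stop on an object; "grip_force" is the grip in N (left out, the last holds). Time passes only in rows, so rows that do not move let the fingers close. It gives the time, the measured TCP pose, the force and the opening at its end, in the units of the state.
- bot.get_state(): the state, without advancing time (a new reading comes with each control period).
- cams.capture(name): name is "side" or "top"; returns a dict with "img" (400x640x3 uint8, red, green, blue), "z_map" (400x640 float32, m along the optical axis (not along the pixel's ray), 0 where there is no reading), "camera_matrix" (3x3 intrinsics, pixels), "rvec" (rotation vector, rad) and "tvec" (3), from world to camera coordinates, as OpenCV has them. Camera axes: x right, y down, z forward; pixel columns grow to the right and rows downward; lengths in m; the calibration is good to about 2 mm. A picture is of the moment at which its call begins.
- bot.finish_job(): hands the job in, once; it reports no verdict.
The state is a dict: "clock": time; "joint_pos": joint angles; "joint_velocities": joint speeds; "joint_efforts": joint torques, N m; "tool_pos": TCP position; "ee_rot": TCP orientation; "contact_force": force on the tool from outside, world axes, zero at the start; "ft_torque": the same for the moment, N m; "gripper_width": finger opening in m.
Only numpy, scipy, OpenCV 4.12 (cv2) and the standard library are available. Lean on these libraries where they do the work, as an engineer would, in place of code of your own. Each camera call takes 0.05 s, during which the arm holds its last target. There are 200 camera calls.

### The job

Push the bronze wear plate with your fingertips along the ledge of the steel mould, towards the end where the blue lamp stands, until about a third of its length sticks out past the end of the ledge so that its edge can be inspected. Leave it lying flat on the ledge, with its long side flush against the step all along. Only push it, never pick it up or let it tip, leave the bottle and the two loose steel pins where they stand, and take your hand away when finished.

Things in the scene. Friction and masses are not known exactly. Their poses are not given: they have to be found in the camera images.
- mould: Fixed grey steel mould half; place and yaw (within 0.2 rad) vary. Origin on the bench. Own y runs along its flat ledge, 50 mm above the bench, from y = -140 to +140 mm; both ends are upright faces with open air beyond. Ledge spans own x from -115 mm (robot side) to +20 mm; behind it a block, top 80 mm above the bench, reaches x = 120 mm with two fixed pins, 45 mm tall, at x = 100, y = +-122 mm.
- step_mid (a point): Middle of the foot of the step: where the ledge (50 mm up) meets the upright step face, 30 mm tall, of the block behind it; at x = 20, y = 0, z = 50 mm of the mould, axes as the mould. The plate's far long side must end against this face.
- plate: Loose bronze plate with dark dots, 92 (own x) x 140 (own y) x 7 mm, 0.6 to 0.9 kg; origin at the centre of its underside, z up. Lies on the ledge near its middle, long side roughly along it, 10 to 25 mm off the step and up to 0.12 rad askew. Slides with some 3 to 9 N; tips over if more than half overhangs. Flush with the step, its centre is at mould x = -26 mm.
- lamp: Fixed lamp: round dark foot of 72 mm diameter, black gooseneck, blue shade 72 mm wide, 130 to 220 mm above the bench, reaching about 95 mm from the foot towards the robot. Stands beyond one end of the mould (+y or -y): the end to push towards. Origin at the centre of the foot's underside.
- bottle: Loose white bottle with red cap, 60 mm diameter, 170 mm tall, standing on the bench beyond the other end of the mould; not to be disturbed. Origin at the centre of its underside.
- pin_block: Loose steel guide pin, 30 mm diameter, 70 mm tall, standing on the block top behind the step; not to be disturbed. Origin at the centre of its underside.
- pin_bench: Loose steel guide pin, 30 mm diameter, 90 mm tall, standing on the bench in front of the mould; not to be disturbed. Origin at the centre of its underside.

How it is judged:
By the outcome, as a careful person would: the job done as asked, in the order asked, and still so for the second after the job is handed in, with the robot touching nothing.
It also fails if it takes over 64 s, if anything falls off the work surface, if the arm or the gripper's body presses on something with over 40 N, if the wrist force passes 120 N, or if a joint passes its speed limit or range.

## Working session

There is one attempt and no reset: what is moved stays moved. The work goes in short steps, Python scripts to look and compute and a tool call to move; the robot and the scene stay as the last step left them, time stands still between calls to the robot, and variables do not carry over. Pictures are saved under pics/ and viewed, about 8 in all and at most 12, crops included, and the job is handed in when it is done.

Besides the shell and the picture viewer there is one more tool, called after "Call:" as name(argument=value, ...), one argument or row to a line, values as JSON. step_arm: Moves the arm, as the interface text tells. Its arguments: {"type":"object","properties":{"deltas":{"type":"array","items":{"type":"object","properties":{"x":{"type":"number"},"y":{"type":"number"},"z":{"type":"number"},"wx":{"type":"number"},"wy":{"type":"number"},"wz":{"type":"number"}}}},"jaw":{"type":"number"},"grip_force":{"type":"number"}},"required":["deltas"]}

```bash
mkdir -p pics; ls
cat > h.py <<'E'
import numpy as np, cv2
from bench import bot, cams
from scipy.spatial.transform import Rotation as R
def cap(n):
    c=cams.capture(n); z=c["z_map"]; K=c["camera_matrix"]
    v,u=np.mgrid[0:400,0:640]
    p=np.stack([(u-K[0,2])/K[0,0]*z,(v-K[1,2])/K[1,1]*z,z],-1)
    M=cv2.Rodrigues(np.array(c["rvec"],float))[0]
    P=(p-np.array(c["tvec"]).ravel())@M
    P[z==0]=np.nan
    return c["img"],P
def save(img,f): cv2.imwrite("pics/"+f,cv2.cvtColor(img,cv2.COLOR_RGB2BGR))
E
python3 - <<'E'
from h import *
for n in("top","side"):
    i,P=cap(n); save(i,n+"0.png"); np.save(n+"0.npy",P)
s=bot.get_state(); print(s); print(R.from_quat(s["ee_rot"]).as_matrix().round(3))
E
```

```text
pics
{'clock': 0.1, 'joint_pos': array([ 1.18541588e+00,  3.51187665e-01,  1.65229038e+00,  7.57361391e-07,
        1.13907783e+00, -8.45580640e-02]), 'joint_velocities': array([ 0.00100878, -0.00083585, -0.00184485,  0.00042154,  0.0011962 ,
        0.00129679]), 'joint_efforts': array([-3.40740244e-04, -4.98016655e+01, -2.85703272e+01,  6.99947658e-02,
        2.38852267e-02, -1.81033488e-05]), 'tool_pos': array([0.16282439, 0.5250762 , 0.23217884]), 'ee_rot': array([ 0.69945426, -0.10603582,  0.10587678, -0.69879199]), 'contact_force': array([ 0.57199137, -0.22765526,  0.3285767 ]), 'ft_torque': array([-0.0509567 ,  0.01493531, -0.0153346 ]), 'gripper_width': 0.09334036788549498}
[[ 0.955 -0.     0.296]
 [-0.296 -0.001  0.955]
 [-0.    -1.    -0.001]]
```

View pics/top0.png

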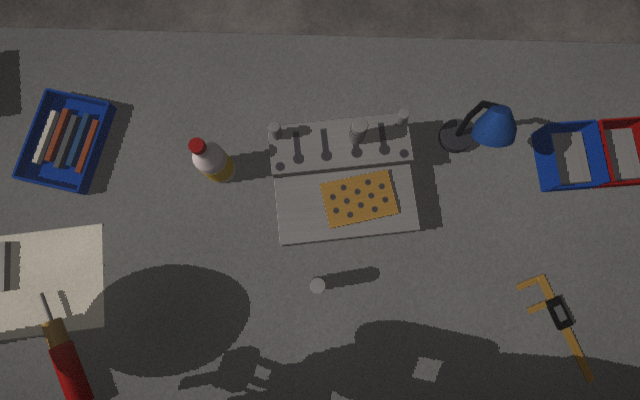

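View pics/side0.png

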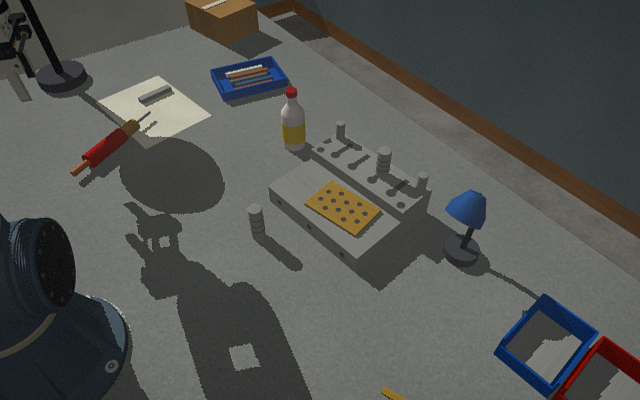

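The top view shows the mould at about (270–420, 120–245) with the plate at about (320–398, 170–228). The lamp foot is at (457,136) to the right, the bottle at (212,160) to the left, the bench pin at (317,285) and the block pin at (359,130).

```bash
cat >> h.py <<'E'
def measure(i,P):
    "mould frame and plate corners from top view"
    hsv=cv2.cvtColor(i,cv2.COLOR_RGB2HSV); z=P[...,2]
    m=(hsv[...,0]>10)&(hsv[...,0]<28)&(hsv[...,1]>120)&(z>.045)&(z<.07)
    m[:100]=0
    m=cv2.morphologyEx(m.astype(np.uint8),cv2.MORPH_CLOSE,np.ones((9,9)))
    n,l,s,_=cv2.connectedComponentsWithStats(m); m=l==1+np.argmax(s[1:,4])
    q=P[m&np.isfinite(z)]
    r=cv2.minAreaRect((q[:,:2]*1000).astype(np.float32))
    return r,cv2.boxPoints(r),np.median(q[:,2])
E
python3 - <<'E'
from h import *
P=np.load("top0.npy"); i=cv2.cvtColor(cv2.imread("pics/top0.png"),cv2.COLOR_BGR2RGB)
print(measure(i,P))
z=P[...,2]
v,u=np.mgrid[0:400,0:640]; roi=(u>262)&(u<428)&(v>110)&(v<252)
for lo,hi in((.042,.062),(.074,.084),(.042,.084)):
    q=P[roi&(z>lo)&(z<hi)]; q=q[:,:2]*1000
    r=cv2.minAreaRect(q.astype(np.float32)); print(lo,len(q),r,cv2.boxPoints(r).round(1).tolist())
for n,(a,b) in dict(lampfoot=(447,136),shade=(497,125),bottle=(197,145),pinbench=(317,285),pinblock=(359,124),fixL=(274,128),fixR=(403,115),l1=(277,180),l2=(413,166),).items(): print(n,P[b,a].round(3))
E
```

```text
(((602.8705444335938, -45.995574951171875), (90.70790100097656, 139.98904418945312), 14.223426818847656), array([[ 541.709   ,   10.709628],
       [ 576.10486 , -124.98805 ],
       [ 664.0321  , -102.700775],
       [ 629.6362  ,   32.996902]], dtype=float32), np.float64(0.057723777354658536))
0.042 9503 ((593.3719482421875, -21.169021606445312), (136.15138244628906, 280.18280029296875), 7.717737197875977) [[507.1000061035156, 108.5], [544.7000122070312, -169.10000610351562], [679.5999755859375, -150.8000030517578], [642.0, 126.80000305175781]]
0.074 6224 ((709.1046142578125, -5.405670166015625), (100.97237396240234, 279.8450927734375), 7.705047607421875) [[640.2999877929688, 126.5], [677.7999877929688, -150.8000030517578], [777.9000244140625, -137.3000030517578], [740.4000244140625, 140.0]]
0.042 15951 ((642.57373046875, -14.481475830078125), (235.2733612060547, 280.202880859375), 7.7604475021362305) [[507.1000061035156, 108.5], [544.9000244140625, -169.1999969482422], [778.0999755859375, -137.39999389648438], [740.2000122070312, 140.1999969482422]]
lampfoot [ 0.749 -0.237  0.026]
shade [ 0.703 -0.257  0.202]
bottle [0.667 0.243 0.17 ]
pinbench [0.434 0.032 0.093]
pinblock [ 0.72  -0.036  0.149]
fixL [0.718 0.119 0.126]
fixR [ 0.75  -0.121  0.125]
l1 [0.637 0.118 0.051]
l2 [ 0.688 -0.17   0.   ]
```

Call:
step_arm(
  deltas=[
    {"wy": -0.145},
    {"wy": -0.145},
    {"wy": -0.145},
    {"x": 2,"z": -4.4},
    {"x": 2,"z": -4.4},
    {"x": 2,"z": -4.4},
    {"x": 2,"z": -4.4},
    {"x": 2,"z": -4.4},
  ],
  jaw=5,
)

```text
schema error: expected keys x, y, z, wx, wy, wz
```

Call:
step_arm(
  deltas=[
    {"x": 2,"z": -4.4},
    {"x": 2,"z": -4.4},
    {"x": 2,"z": -4.4},
    {"x": 2,"z": -4.4},
    {"x": 2,"z": -4.4},
    {"x": 2,"z": -4.4},
    {"x": 2,"z": -4.4},
    {},
  ],
)

```text
schema error: expected keys x, y, z, wx, wy, wz
```

```bash
cat >> h.py <<'E'
YAW=.1347; C,S=np.cos(YAW),np.sin(YAW); O=np.array([640.1,-14.7])
def tom(p):
    d=np.asarray(p)-O; return np.stack([d[...,0]*C+d[...,1]*S,-d[...,0]*S+d[...,1]*C],-1)
def st():
    s=bot.get_state(); M=R.from_quat(s["ee_rot"]).as_matrix()
    f=s["contact_force"]
    print("t",round(s["clock"],2),"mould xy",tom(s["tool_pos"][:2]*1000).round(1),"z",(s["tool_pos"][2]*1000).round(1),"zaxis yaw err",round(float(np.arctan2(M[1,2],M[0,2])-YAW-np.pi/2),4),"tilt",M[2].round(4),"F",tom(f[:2]+O).round(1),f[2].round(1),"q",s["joint_pos"].round(2),"w",round(s["gripper_width"],4))
E
python3 -c "from h import *; st()"
```

```text
t 0.1 mould xy [-400.5  599. ] z 232.2 zaxis yaw err -0.4355 tilt [-1.e-04 -1.e+00 -1.e-03] F [ 0.5 -0.3] 0.3 q [ 1.19  0.35  1.65  0.    1.14 -0.08] w 0.0933
```

All keys are required in each row.

Call:
step_arm(
  deltas=[
    {"x": 0,"y": 0,"z": 0,"wx": 0,"wy": -0.145,"wz": 0},
    {"x": 0,"y": 0,"z": 0,"wx": 0,"wy": -0.145,"wz": 0},
    {"x": 0,"y": 0,"z": 0,"wx": 0,"wy": -0.145,"wz": 0},
    {"x": 2,"y": 0,"z": -4.4,"wx": 0,"wy": 0,"wz": 0},
    {"x": 2,"y": 0,"z": -4.4,"wx": 0,"wy": 0,"wz": 0},
    {"x": 2,"y": 0,"z": -4.4,"wx": 0,"wy": 0,"wz": 0},
    {"x": 2,"y": 0,"z": -4.4,"wx": 0,"wy": 0,"wz": 0},
    {"x": 2,"y": 0,"z": -4.4,"wx": 0,"wy": 0,"wz": 0},
  ],
  jaw=5,
)

```text
clock: 0.9
tool_pos: [0.2919, 0.3189, 0.2325]
ee_rot: [0.706, 0.048, -0.048, -0.705]
contact_force: [0.9, 0.5, -0.2]
gripper_width: 0.0499
```

Call:
step_arm(
  deltas=[
    {"x": 2,"y": 0,"z": -4.4,"wx": 0,"wy": 0,"wz": 0},
    {"x": 2,"y": 0,"z": -4.4,"wx": 0,"wy": 0,"wz": 0},
    {"x": 2,"y": 0,"z": -4.4,"wx": 0,"wy": 0,"wz": 0},
    {"x": 2,"y": 0,"z": -4.4,"wx": 0,"wy": 0,"wz": 0},
    {"x": 2,"y": 0,"z": -4.4,"wx": 0,"wy": 0,"wz": 0},
    {"x": 2,"y": 0,"z": -4.4,"wx": 0,"wy": 0,"wz": 0},
    {"x": 2,"y": 0,"z": -4.4,"wx": 0,"wy": 0,"wz": 0},
    {"x": 0,"y": 0,"z": 0,"wx": 0,"wy": 0,"wz": 0},
  ],
)

```text
clock: 1.7
tool_pos: [0.4734, 0.0302, 0.2324]
ee_rot: [0.706, 0.046, -0.046, -0.705]
contact_force: [-0.6, 0.3, 0.4]
gripper_width: 0.0502
```

```bash
python3 -c "from h import *; st()"
```

```text
t 1.7 mould xy [-159.2   66.9] z 232.4 zaxis yaw err -0.005 tilt [ 4.e-04 -1.e+00 -8.e-04] F [-0.6  0.4] 0.4 q [-0.03  0.21  1.84 -0.    1.09 -1.73] w 0.0502
```

Call:
step_arm(
  deltas=[
    {"x": 1,"y": 3,"z": -2.3,"wx": 0,"wy": -0.005,"wz": 0},
    {"x": 1,"y": 3,"z": -2.3,"wx": 0,"wy": 0,"wz": 0},
    {"x": 1,"y": 3,"z": -2.3,"wx": 0,"wy": 0,"wz": 0},
    {"x": 1.1,"y": 3,"z": -2.4,"wx": 0,"wy": 0,"wz": 0},
    {"x": 0,"y": 2,"z": 0,"wx": 0,"wy": 0,"wz": 0},
    {"x": 0,"y": 1.5,"z": 0,"wx": 0,"wy": 0,"wz": 0},
    {"x": 0,"y": 0.5,"z": 0,"wx": 0,"wy": 0,"wz": 0},
    {"x": 0,"y": 0,"z": 0,"wx": 0,"wy": 0,"wz": 0},
  ],
)

```text
clock: 2.5
tool_pos: [0.5244, -0.0518, 0.0723]
ee_rot: [-0.705, -0.049, 0.05, 0.706]
contact_force: [-0.5, -0.7, 0.3]
gripper_width: 0.0502
```

Run:
```python
from h import *
st()
i,P=cap("side"); save(cv2.resize(i[130:290,220:460],None,fx=3,fy=3),"s1.png")
z=P[...,2]; print("ledge z side",np.nanmedian(z[228:236,345:352]), "top0", np.load("top0.npy")[200:215,290:310,2].mean())
```

```text
t 2.5 mould xy [-119.6  -21.2] z 72.3 zaxis yaw err 0.0049 tilt [-1.2e-03 -1.0e+00  5.0e-04] F [-0.5 -0.6] 0.3 q [-0.19  0.54  1.83  0.    0.77 -1.9 ] w 0.0502
ledge z side 0.05298633421454935 top0 nan
```

View pics/s1.png

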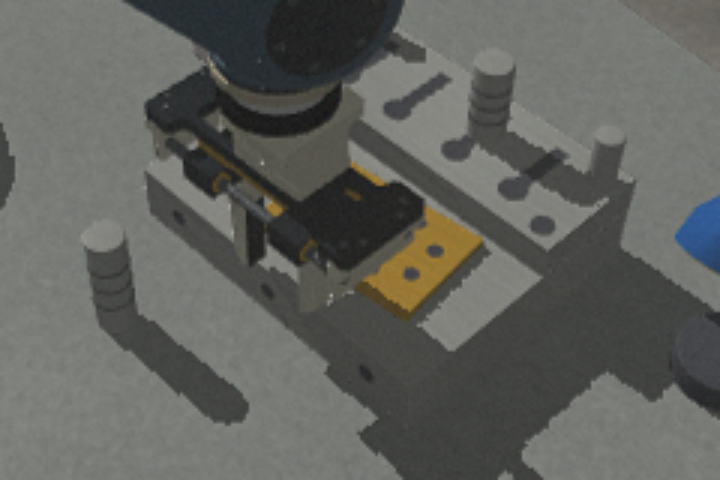

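The fingers stand at the robot-side edge of the ledge, in front of the plate, clear of both pins. Next I lower them and push towards the step.

Call:
step_arm(
  deltas=[
    {"x": 0,"y": 0.55,"z": -0.4,"wx": 0,"wy": 0.005,"wz": 0},
    {"x": 0.5,"y": 0,"z": 0,"wx": 0,"wy": 0,"wz": 0},
    {"x": 0.5,"y": 0,"z": 0,"wx": 0,"wy": 0,"wz": 0},
    {"x": 0.3,"y": 0,"z": 0,"wx": 0,"wy": 0,"wz": 0},
    {"x": 0.3,"y": 0,"z": 0,"wx": 0,"wy": 0,"wz": 0},
    {"x": 0.3,"y": 0,"z": 0,"wx": 0,"wy": 0,"wz": 0},
    {"x": 0.3,"y": 0,"z": 0,"wx": 0,"wy": 0,"wz": 0},
    {"x": 0.3,"y": 0,"z": 0,"wx": 0,"wy": 0,"wz": 0},
  ],
)

```text
clock: 3.35
tool_pos: [0.5488, -0.0526, 0.0669]
ee_rot: [-0.705, -0.046, 0.049, 0.706]
contact_force: [-9.1, 1.5, 6.4]
gripper_width: 0.0503
```

```bash
python3 -c "from h import *; st()"
```

```text
t 3.35 mould xy [-95.6 -25.3] z 66.9 zaxis yaw err 0.0 tilt [-0.004  -1.      0.0011] F [-8.8  2.7] 6.4 q [-0.18  0.58  1.77 -0.    0.8  -1.89] w 0.0503
```

Call:
step_arm(
  deltas=[
    {"x": 0.2,"y": -0.05,"z": 0,"wx": 0,"wy": 0,"wz": 0},
    {"x": 0.3,"y": 0,"z": 0,"wx": 0,"wy": 0,"wz": 0},
    {"x": 0.3,"y": 0,"z": 0,"wx": 0,"wy": 0,"wz": 0},
    {"x": 0.2,"y": 0,"z": 0,"wx": 0,"wy": 0,"wz": 0},
    {"x": 0.2,"y": 0,"z": 0,"wx": 0,"wy": 0,"wz": 0},
  ],
)

```text
clock: 3.85
tool_pos: [0.5621, -0.0513, 0.0675]
ee_rot: [-0.705, -0.047, 0.048, 0.706]
contact_force: [-3.9, 1.5, -2.2]
gripper_width: 0.0503
```

```bash
python3 -c "from h import *; st()"
```

```text
t 3.85 mould xy [-82.2 -25.8] z 67.5 zaxis yaw err -0.0005 tilt [-3.e-04 -1.e+00  1.e-04] F [-3.7  2. ] -2.2 q [-0.17  0.6   1.74 -0.    0.81 -1.88] w 0.0503
```

Call:
step_arm(
  deltas=[
    {"x": 0.2,"y": 0,"z": 0,"wx": 0,"wy": 0,"wz": 0},
    {"x": 0.1,"y": 0,"z": 0,"wx": 0,"wy": 0,"wz": 0},
  ],
)

```text
clock: 4.05
tool_pos: [0.5631, -0.051, 0.0673]
ee_rot: [-0.705, -0.046, 0.049, 0.706]
contact_force: [-16.1, -2.6, 8.8]
gripper_width: 0.0502
```

Call:
step_arm(
  deltas=[
    {"x": 0.1,"y": 0,"z": 0,"wx": 0,"wy": 0,"wz": 0},
  ],
)

```text
clock: 4.15
tool_pos: [0.5632, -0.051, 0.0673]
ee_rot: [-0.705, -0.045, 0.05, 0.706]
contact_force: [-20.5, -5.2, 12.4]
gripper_width: 0.0501
```

```bash
python3 -c "from h import *; st()"
```

```text
t 4.15 mould xy [-81.1 -25.7] z 67.3 zaxis yaw err -0.0002 tilt [-0.0074 -1.      0.001 ] F [-21.   -2.4] 12.4 q [-0.17  0.6   1.73 -0.    0.82 -1.88] w 0.0501
```

Call:
step_arm(
  deltas=[
    {"x": -1.3,"y": 0,"z": 0,"wx": 0,"wy": 0,"wz": 0},
    {"x": 0,"y": -4.5,"z": 0,"wx": 0,"wy": 0,"wz": 0},
    {"x": 1.7,"y": -1.5,"z": 3,"wx": 0,"wy": 0,"wz": 0},
    {"x": 1.7,"y": 0,"z": 3,"wx": 0,"wy": 0,"wz": 0},
    {"x": 1.7,"y": 0,"z": 3,"wx": 0,"wy": 0,"wz": 0},
    {"x": 0,"y": 0,"z": 0,"wx": 0,"wy": 0.143,"wz": 0},
    {"x": 0,"y": 0,"z": 0,"wx": 0,"wy": 0.143,"wz": 0},
    {"x": 0,"y": 0,"z": 0,"wx": 0,"wy": 0.143,"wz": 0},
  ],
  jaw=4,
)

```text
clock: 4.95
tool_pos: [0.5926, 0.0438, 0.1281]
ee_rot: [-0.699, 0.105, -0.107, 0.699]
contact_force: [-0.1, 0.2, 0.8]
gripper_width: 0.0403
```

Call:
step_arm(
  deltas=[
    {"x": 0,"y": 0,"z": 0,"wx": 0,"wy": 0.143,"wz": 0},
    {"x": 0,"y": 0,"z": 0,"wx": 0,"wy": 0.143,"wz": 0},
    {"x": 0,"y": 0,"z": 0,"wx": 0,"wy": 0.143,"wz": 0},
    {"x": 0,"y": 0,"z": 0,"wx": 0,"wy": 0.143,"wz": 0},
    {"x": 0,"y": 0,"z": 0,"wx": 0,"wy": 0.143,"wz": 0},
    {"x": 0,"y": 0,"z": 0,"wx": 0,"wy": 0.143,"wz": 0},
    {"x": 0,"y": 0,"z": 0,"wx": 0,"wy": 0.143,"wz": 0},
    {"x": 0,"y": 0,"z": 0,"wx": 0,"wy": 0.143,"wz": 0},
  ],
)

```text
clock: 5.75
tool_pos: [0.5926, 0.0435, 0.1282]
ee_rot: [-0.53, 0.467, -0.468, 0.531]
contact_force: [-0.6, -0.0, 0.0]
gripper_width: 0.0402
```

Run:
```python
from h import *
s=bot.get_state(); M=R.from_quat(s["ee_rot"]).as_matrix(); st(); print(M.round(3)); print("jaw axis vs mould x",np.arctan2(M[1,2],M[0,2])-YAW)
i,P=cap("top"); save(cv2.resize(i[90:270,180:540],None,fx=2.2,fy=2.2),"t1.png")
r,b,z=measure(i,P); print(r,tom(b).round(1),z)
i,P=cap("side"); save(cv2.resize(i[110:290,240:480],None,fx=3,fy=3),"s2.png")
```

```text
t 5.75 mould xy [-39.3  64. ] z 128.2 zaxis yaw err -1.5797 tilt [ 3.0e-04 -1.0e+00  2.4e-03] F [-0.6  0.1] 0.0 q [-0.01  0.55  1.63  0.    0.96 -0.13] w 0.0402
[[ 0.126  0.002  0.992]
 [-0.992  0.     0.126]
 [ 0.    -1.     0.002]]
jaw axis vs mould x -0.008856453683906612
((624.6893310546875, -102.60481262207031), (91.55325317382812, 33.702030181884766), 5.038759708404541) [[ -72.   -66.1]
 [ -73.6  -99.7]
 [  17.9 -104. ]
 [  19.4  -70.3]] 0.05771820551547967
```

View pics/t1.png

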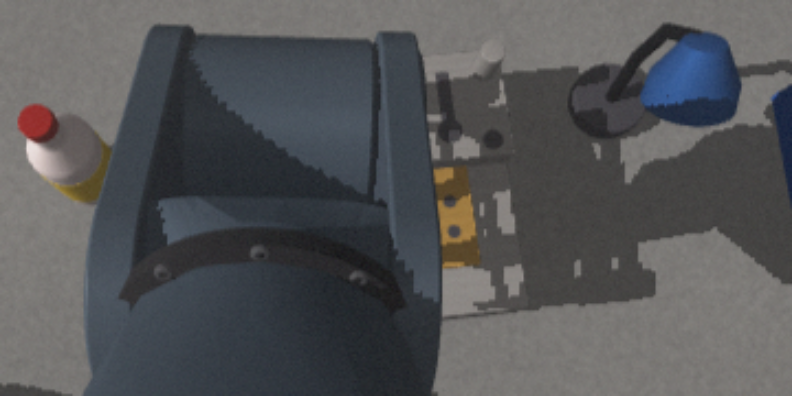

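View pics/s2.png

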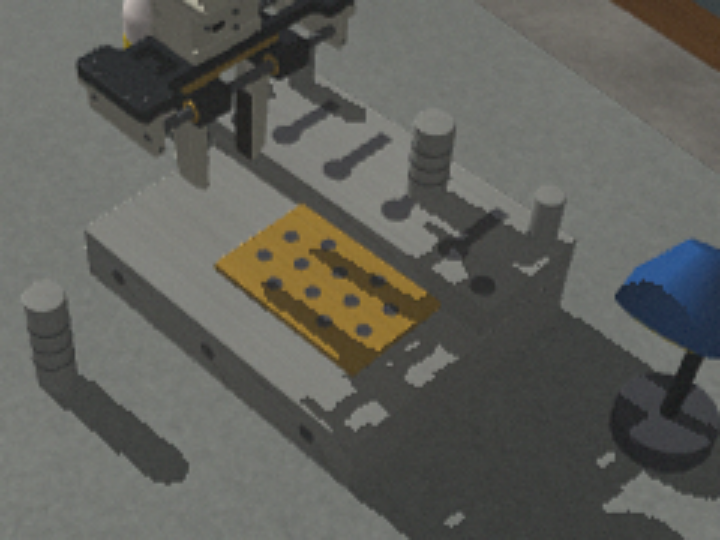

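The plate is seated against the step, with its leading edge at mould y ≈ -102, and the fingers hang over the free end of the ledge. I'll lower them and push along it.

Call:
step_arm(
  deltas=[
    {"x": 0,"y": 2,"z": -0.5,"wx": 0,"wy": -0.009,"wz": 0},
    {"x": 0,"y": 2,"z": 0,"wx": 0,"wy": 0,"wz": 0},
    {"x": 0,"y": 1.5,"z": 0,"wx": 0,"wy": 0,"wz": 0},
    {"x": 0,"y": 0.5,"z": 0,"wx": 0,"wy": 0,"wz": 0},
    {"x": 0,"y": 0,"z": 0,"wx": 0,"wy": 0,"wz": 0},
  ],
)

```text
clock: 6.35
tool_pos: [0.5867, 0.0428, 0.0673]
ee_rot: [0.534, -0.463, 0.463, -0.534]
contact_force: [-0.4, 0.6, -0.3]
gripper_width: 0.04
```

```bash
python3 -c "from h import *; st()"
```

```text
t 6.35 mould xy [-45.2  64.1] z 67.3 zaxis yaw err -1.5632 tilt [-1.e-04 -1.e+00 -5.e-04] F [-0.3  0.6] -0.3 q [-0.01  0.63  1.67 -0.    0.84 -0.15] w 0.04
```

Call:
step_arm(
  deltas=[
    {"x": 0.6,"y": 0,"z": 0.1,"wx": 0,"wy": 0.006,"wz": 0},
    {"x": 0.6,"y": 0,"z": 0,"wx": 0,"wy": 0,"wz": 0},
    {"x": 0.4,"y": 0,"z": 0,"wx": 0,"wy": 0,"wz": 0},
    {"x": 0.4,"y": 0,"z": 0,"wx": 0,"wy": 0,"wz": 0},
    {"x": 0.4,"y": 0,"z": 0,"wx": 0,"wy": 0,"wz": 0},
    {"x": 0.4,"y": 0,"z": 0,"wx": 0,"wy": 0,"wz": 0},
    {"x": 0.4,"y": 0,"z": 0,"wx": 0,"wy": 0,"wz": 0},
    {"x": 0.4,"y": 0,"z": 0,"wx": 0,"wy": 0,"wz": 0},
  ],
)

```text
clock: 7.15
tool_pos: [0.5926, 0.0078, 0.0682]
ee_rot: [-0.532, 0.465, -0.465, 0.533]
contact_force: [-2.8, 6.8, 3.3]
gripper_width: 0.0399
```

```bash
python3 -c "from h import *; st()"
```

```text
t 7.15 mould xy [-44.1  28.7] z 68.2 zaxis yaw err -1.5707 tilt [-1.3e-03 -1.0e+00  4.0e-04] F [-1.9  7.1] 3.3 q [-0.07  0.63  1.66  0.    0.85 -0.2 ] w 0.0399
```

Call:
step_arm(
  deltas=[
    {"x": 0.4,"y": 0.05,"z": 0,"wx": 0,"wy": 0,"wz": 0},
    {"x": 0.4,"y": 0,"z": 0,"wx": 0,"wy": 0,"wz": 0},
    {"x": 0.4,"y": 0,"z": 0,"wx": 0,"wy": 0,"wz": 0},
    {"x": 0.4,"y": 0,"z": 0,"wx": 0,"wy": 0,"wz": 0},
    {"x": 0.4,"y": 0,"z": 0,"wx": 0,"wy": 0,"wz": 0},
    {"x": 0.4,"y": 0,"z": 0,"wx": 0,"wy": 0,"wz": 0},
    {"x": 0.4,"y": 0,"z": 0,"wx": 0,"wy": 0,"wz": 0},
    {"x": 0.4,"y": 0,"z": 0,"wx": 0,"wy": 0,"wz": 0},
  ],
)

```text
clock: 7.95
tool_pos: [0.597, -0.0236, 0.068]
ee_rot: [-0.532, 0.465, -0.465, 0.533]
contact_force: [-2.8, 9.7, 7.5]
gripper_width: 0.0402
```

Run:
```python
from h import *
st()
i,P=cap("top"); r,b,z=measure(i,P); print(r,tom(b).round(1),z)
i,P=cap("side"); save(cv2.resize(i[110:310,240:500],None,fx=3,fy=3),"s3.png")
```

```text
t 7.95 mould xy [-43.9  -3. ] z 68.0 zaxis yaw err -1.5707 tilt [-1.7e-03 -1.0e+00  7.0e-04] F [-1.5 10. ] 7.5 q [-0.12  0.64  1.64  0.    0.86 -0.25] w 0.0402
((652.5343017578125, 232.1964569091797), (20.64527130126953, 57.22664260864258), 40.165409088134766) [[ 21.4 261.6]
 [ 52.1 213.3]
 [ 69.5 224.4]
 [ 38.8 272.7]] 0.059264912848314935
```

View pics/s3.png

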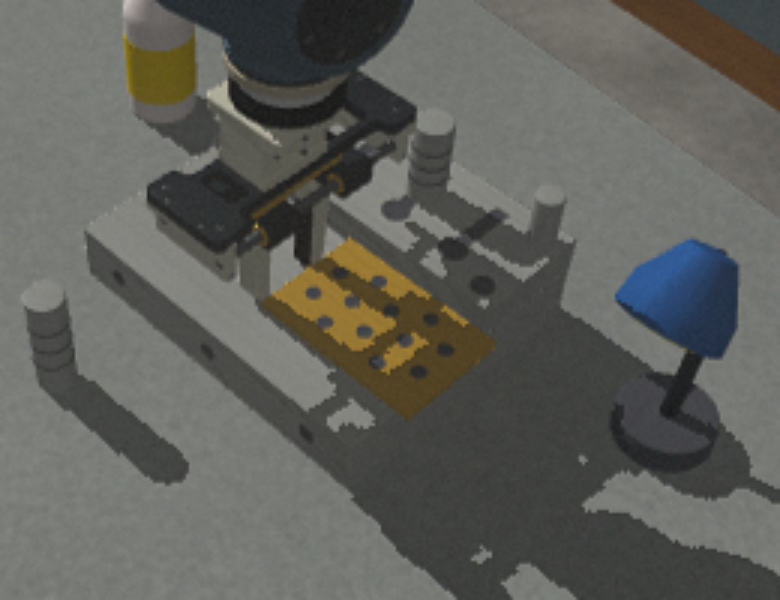

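Run:
```python
from h import *
P=np.load("top0.npy"); m=tom(P[...,:2]*1000); z=P[...,2]*1000
k=(z>140)&(z<158)&(m[...,0]>40)&(m[...,0]<110)&(abs(m[...,1]+32)<30); q=m[k]; print("pin top",len(q),q.min(0),q.max(0),q.mean(0))
i,P=cap("side"); m=tom(P[...,:2]*1000); z=P[...,2]*1000
k=(z>130)&(z<230)&(m[...,0]>20)&(m[...,0]<120)&(m[...,1]<45)&(m[...,1]>-60)
for a in range(20,100,5):
    q=m[k&(m[...,0]>=a)&(m[...,0]<a+5)]; zz=z[k&(m[...,0]>=a)&(m[...,0]<a+5)]
    if len(q): print(a,len(q),"y",q[:,1].min().round(),q[:,1].max().round(),"z",zz.min().round(),zz.max().round())
```

```text
pin top 229 [ 61.59238403 -46.44767804] [ 90.34697317 -18.15732882] [ 74.74346578 -32.01057923]
20 63 y -39.0 3.0 z 152.0 183.0
25 51 y -40.0 6.0 z 149.0 182.0
30 118 y -40.0 16.0 z 138.0 183.0
35 83 y -41.0 19.0 z 138.0 183.0
40 57 y -42.0 14.0 z 141.0 183.0
45 45 y -41.0 20.0 z 165.0 182.0
50 1 y 1.0 1.0 z 179.0 179.0
60 51 y -46.0 -29.0 z 130.0 151.0
65 40 y -49.0 -23.0 z 130.0 151.0
70 33 y -50.0 -22.0 z 131.0 152.0
75 32 y -50.0 -20.0 z 131.0 152.0
80 18 y -48.0 -25.0 z 139.0 151.0
85 13 y -45.0 -23.0 z 148.0 152.0
```

Call:
step_arm(
  deltas=[
    {"x": 0.5,"y": 0,"z": 0,"wx": 0,"wy": 0,"wz": 0},
    {"x": 0.5,"y": 0,"z": 0,"wx": 0,"wy": 0,"wz": 0},
    {"x": 0.5,"y": 0,"z": 0,"wx": 0,"wy": 0,"wz": 0},
    {"x": 0.5,"y": 0,"z": 0,"wx": 0,"wy": 0,"wz": 0},
    {"x": 0.4,"y": 0,"z": 0,"wx": 0,"wy": 0,"wz": 0},
    {"x": 0.4,"y": 0,"z": 0,"wx": 0,"wy": 0,"wz": 0},
    {"x": 0.4,"y": 0,"z": 0,"wx": 0,"wy": 0,"wz": 0},
    {"x": 0.2,"y": 0,"z": 0,"wx": 0,"wy": 0,"wz": 0},
  ],
)

```text
clock: 8.9
tool_pos: [0.6015, -0.0576, 0.0679]
ee_rot: [-0.532, 0.465, -0.465, 0.533]
contact_force: [-2.4, 9.6, 5.9]
gripper_width: 0.04
```

```bash
cat >> h.py <<'E'
def side_plate():
    i,P=cap("side"); hsv=cv2.cvtColor(i,cv2.COLOR_RGB2HSV); z=P[...,2]*1000; m=tom(P[...,:2]*1000)
    k=(hsv[...,0]>10)&(hsv[...,0]<28)&(hsv[...,1]>110)&(z>54.5)&(z<64)&(m[...,0]<40)&(abs(m[...,0])<110)&(m[...,1]<100)
    k=cv2.morphologyEx(k.astype(np.uint8),cv2.MORPH_CLOSE,np.ones((7,7)))
    n,l,s,_=cv2.connectedComponentsWithStats(k); k=(l==1+np.argmax(s[1:,4]))&(z>54)&(z<64)
    r=cv2.minAreaRect(m[k].astype(np.float32)); print("side",r,cv2.boxPoints(r).round(1).tolist(),np.median(z[k]))
    return i,P
E
python3 - <<'E'
from h import *
st(); side_plate()
i,P=cap("top"); print(tom(measure(i,P)[1]).round(1))
E
```

```text
t 8.9 mould xy [-44.  -37.3] z 67.9 zaxis yaw err -1.5707 tilt [-1.4e-03 -1.0e+00  5.0e-04] F [-1.1  9.8] 5.9 q [-0.17  0.65  1.62  0.    0.87 -0.31] w 0.04
side ((-26.392974853515625, -116.77671813964844), (94.4414291381836, 141.81797790527344), 0.36269411444664) [[-74.0999984741211, -46.20000076293945], [-73.19999694824219, -188.0], [21.299999237060547, -187.39999389648438], [20.399999618530273, -45.599998474121094]] 56.42471684574072
[[ 21.4 261.8]
 [ 51.8 213.3]
 [ 69.4 224.3]
 [ 39.  272.9]]
```

Call:
step_arm(
  deltas=[
    {"x": -1,"y": 0,"z": 0,"wx": 0,"wy": 0,"wz": 0},
    {"x": -1.5,"y": 0,"z": -0.5,"wx": 0,"wy": 0,"wz": 0},
    {"x": 0,"y": -4.5,"z": -0.5,"wx": 0,"wy": 0,"wz": 0},
    {"x": 0,"y": -4.5,"z": 0,"wx": 0,"wy": 0,"wz": 0},
    {"x": 0,"y": -1,"z": -4.5,"wx": 0,"wy": 0,"wz": 0},
    {"x": 0,"y": 0,"z": -4.8,"wx": 0,"wy": 0,"wz": 0},
    {"x": 0,"y": 0,"z": -4.8,"wx": 0,"wy": 0,"wz": 0},
    {"x": 0,"y": 0,"z": -4.8,"wx": 0,"wy": 0,"wz": 0},
  ],
)

```text
clock: 9.8
tool_pos: [0.3984, -0.0594, 0.1669]
ee_rot: [0.533, -0.465, 0.465, -0.533]
contact_force: [0.9, -0.5, 0.3]
gripper_width: 0.04
```

Run:
```python
from h import *
st(); side_plate()
i,P=cap("top"); r,b,z=measure(i,P);print(r,tom(b).round(1),z); save(cv2.resize(i[100:260,250:530],None,fx=2.8,fy=2.8,interpolation=cv2.INTER_CUBIC),"t2.png")
```

```text
t 9.8 mould xy [-245.5  -11.8] z 166.9 zaxis yaw err -1.5696 tilt [ 2.e-04 -1.e+00  1.e-04] F [ 0.8 -0.6] 0.3 q [-0.26  0.18  2.08 -0.    0.89 -0.4 ] w 0.04
side ((-26.823013305664062, -117.62093353271484), (94.59677124023438, 140.5265350341797), 0.16455908119678497) [[-74.30000305175781, -47.5], [-73.9000015258789, -188.0], [20.700000762939453, -187.6999969482422], [20.299999237060547, -47.20000076293945]] 56.45993773933063
((629.2841186523438, -132.39404296875), (91.59571838378906, 140.38723754882812), 7.903126239776611) [[ -72.5  -45.1]
 [ -72.1 -185.5]
 [  19.5 -185.2]
 [  19.   -44.8]] 0.05758823175976567
```

View pics/t2.png

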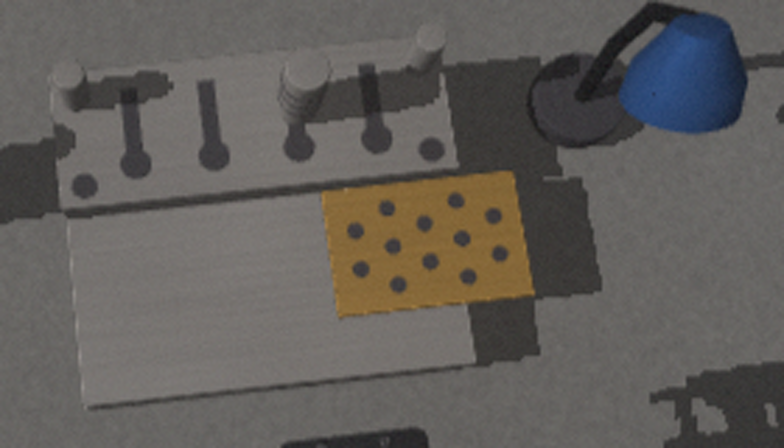

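From the top view, the plate overhangs the lamp end by about 45–47 mm and runs parallel to the step. A light seating push against its robot-side edge will confirm that it is flush.

Call:
step_arm(
  deltas=[
    {"x": 0,"y": 0,"z": 0,"wx": 0,"wy": -0.143,"wz": 0},
    {"x": 0,"y": 0,"z": 0,"wx": 0,"wy": -0.143,"wz": 0},
    {"x": 0,"y": 0,"z": 0,"wx": 0,"wy": -0.143,"wz": 0},
    {"x": 0,"y": 0,"z": 0,"wx": 0,"wy": -0.143,"wz": 0},
    {"x": 0,"y": 0,"z": 0,"wx": 0,"wy": -0.143,"wz": 0},
    {"x": 0,"y": 0,"z": 0,"wx": 0,"wy": -0.143,"wz": 0},
    {"x": 0,"y": 0,"z": 0,"wx": 0,"wy": -0.143,"wz": 0},
    {"x": 0,"y": 0,"z": 0,"wx": 0,"wy": -0.143,"wz": 0},
  ],
  jaw=5,
)

```text
clock: 10.7
tool_pos: [0.4011, -0.0596, 0.1672]
ee_rot: [0.7, -0.1, 0.101, -0.7]
contact_force: [0.5, -0.5, -0.4]
gripper_width: 0.0502
```

Call:
step_arm(
  deltas=[
    {"x": 0,"y": 0,"z": 0,"wx": 0,"wy": -0.143,"wz": 0},
    {"x": 0,"y": 0,"z": 0,"wx": 0,"wy": -0.143,"wz": 0},
    {"x": 0,"y": 0,"z": 0,"wx": 0,"wy": -0.141,"wz": 0},
    {"x": 3.3,"y": 0,"z": -2.1,"wx": 0,"wy": 0,"wz": 0},
    {"x": 3.3,"y": 0,"z": -2.1,"wx": 0,"wy": 0,"wz": 0},
    {"x": 3.3,"y": 0,"z": -2.1,"wx": 0,"wy": 0,"wz": 0},
    {"x": 3.3,"y": 0,"z": -2.1,"wx": 0,"wy": 0,"wz": 0},
    {"x": 0,"y": 3,"z": 0,"wx": 0,"wy": 0,"wz": 0},
  ],
)

```text
clock: 11.5
tool_pos: [0.5486, -0.1272, 0.1396]
ee_rot: [0.707, 0.051, -0.045, -0.704]
contact_force: [-0.5, -0.9, -0.6]
gripper_width: 0.0498
```

```bash
python3 -c "from h import *; st()"
```

```text
t 11.5 mould xy [-105.7  -99.2] z 139.6 zaxis yaw err 0.0003 tilt [ 0.0084 -1.     -0.0042] F [-0.6 -0.8] -0.6 q [-0.31  0.48  1.71 -0.    0.94 -2.02] w 0.0498
```

Call:
step_arm(
  deltas=[
    {"x": 0,"y": 3,"z": 0.2,"wx": 0,"wy": 0,"wz": 0},
    {"x": 0,"y": 3,"z": 0,"wx": 0,"wy": 0,"wz": 0},
    {"x": 0,"y": 0.9,"z": 0,"wx": 0,"wy": 0,"wz": 0},
    {"x": 0,"y": 0,"z": 0,"wx": 0,"wy": 0,"wz": 0},
    {"x": 0,"y": 0,"z": 0,"wx": 0,"wy": 0,"wz": 0},
  ],
)

```text
clock: 12.0
tool_pos: [0.5435, -0.1235, 0.0693]
ee_rot: [0.706, 0.048, -0.047, -0.705]
contact_force: [0.0, -0.8, 0.4]
gripper_width: 0.0504
```

```bash
python3 -c "from h import *; st()"
```

```text
t 12.0 mould xy [-110.4  -94.9] z 69.3 zaxis yaw err 0.0008 tilt [ 1.5e-03 -1.0e+00 -7.0e-04] F [-0.1 -0.8] 0.4 q [-0.31  0.58  1.76 -0.    0.8  -2.01] w 0.0504
```

Call:
step_arm(
  deltas=[
    {"x": 0.7,"y": 0.15,"z": 0,"wx": 0,"wy": 0,"wz": 0},
    {"x": 0.7,"y": 0,"z": 0,"wx": 0,"wy": 0,"wz": 0},
    {"x": 0.6,"y": 0,"z": 0,"wx": 0,"wy": 0,"wz": 0},
    {"x": 0.4,"y": 0,"z": 0,"wx": 0,"wy": 0,"wz": 0},
    {"x": 0.2,"y": 0,"z": 0,"wx": 0,"wy": 0,"wz": 0},
    {"x": 0.1,"y": 0,"z": 0,"wx": 0,"wy": 0,"wz": 0},
    {"x": 0.1,"y": 0,"z": 0,"wx": 0,"wy": 0,"wz": 0},
  ],
)

```text
clock: 12.7
tool_pos: [0.5704, -0.1198, 0.0666]
ee_rot: [-0.705, -0.048, 0.048, 0.706]
contact_force: [-0.1, -0.7, -0.4]
gripper_width: 0.05
```

```bash
python3 -c "from h import *; st()"
```

```text
t 12.7 mould xy [-83.2 -94.8] z 66.6 zaxis yaw err 0.0005 tilt [-3.e-04 -1.e+00  1.e-04] F [-0.2 -0.6] -0.4 q [-0.29  0.62  1.69 -0.    0.83 -1.99] w 0.05
```

Call:
step_arm(
  deltas=[
    {"x": 0.1,"y": -0.05,"z": 0,"wx": 0,"wy": 0,"wz": 0},
    {"x": 0.1,"y": 0,"z": 0,"wx": 0,"wy": 0,"wz": 0},
    {"x": 0.1,"y": 0,"z": 0,"wx": 0,"wy": 0,"wz": 0},
  ],
)

```text
clock: 13.0
tool_pos: [0.5722, -0.1194, 0.0671]
ee_rot: [-0.705, -0.047, 0.049, 0.706]
contact_force: [-10.1, -2.2, 7.9]
gripper_width: 0.0503
```

Call:
step_arm(
  deltas=[
    {"x": 0.1,"y": 0,"z": 0,"wx": 0,"wy": 0,"wz": 0},
  ],
)

```text
clock: 13.1
tool_pos: [0.5723, -0.1194, 0.067]
ee_rot: [-0.705, -0.046, 0.05, 0.706]
contact_force: [-16.4, -4.0, 11.6]
gripper_width: 0.0505
```

```bash
python3 -c "from h import *; st()"
```

```text
t 13.1 mould xy [-81.3 -94.6] z 67.0 zaxis yaw err 0.001 tilt [-0.0054 -1.      0.001 ] F [-16.8  -1.7] 11.6 q [-0.28  0.63  1.68 -0.    0.84 -1.99] w 0.0505
```

The arm stalled against a hard stop at the same x as at the first seating (-81.1, now -81.3), so the plate is flush. I'll withdraw now.

Call:
step_arm(
  deltas=[
    {"x": -0.5,"y": 0,"z": 0,"wx": 0,"wy": 0,"wz": 0},
    {"x": -2,"y": 0,"z": 0,"wx": 0,"wy": 0,"wz": 0},
    {"x": 0,"y": -4.5,"z": 0,"wx": 0,"wy": 0,"wz": 0},
    {"x": 0,"y": -4.5,"z": 0,"wx": 0,"wy": 0,"wz": 0},
    {"x": -4.5,"y": -1,"z": 0,"wx": 0,"wy": 0,"wz": 0},
    {"x": -4.5,"y": 0,"z": 0,"wx": 0,"wy": 0,"wz": 0},
    {"x": -4.5,"y": 0,"z": 0,"wx": 0,"wy": 0,"wz": 0},
    {"x": 0,"y": 0,"z": 0,"wx": 0,"wy": 0,"wz": 0},
  ],
)

```text
clock: 13.9
tool_pos: [0.4116, -0.1405, 0.1669]
ee_rot: [-0.705, -0.047, 0.048, 0.706]
contact_force: [1.2, 0.1, -0.9]
gripper_width: 0.0498
```

Run:
```python
from h import *
st(); j,_=side_plate()
i,P=cap("top"); r,b,z=measure(i,P);print(r,tom(b).round(1),z)
Q=np.load("top0.npy")
for n,(a,c) in dict(bottle=(197,145),pinbench=(317,285),pinblock=(359,124)).items(): print(n,P[c,a].round(3),Q[c,a].round(3))
save(np.vstack([cv2.resize(i[100:260,180:500],None,fx=2,fy=2),j[100:340,0:640]]),"f.png")
```

```text
t 13.9 mould xy [-243.3  -94. ] z 166.9 zaxis yaw err -0.001 tilt [-0.002  -1.      0.0011] F [ 1.2 -0. ] -0.9 q [-0.44  0.24  2.   -0.    0.91 -2.14] w 0.0498
side ((-26.265522003173828, -117.718017578125), (94.14717102050781, 141.03988647460938), 0.0019356301054358482) [[-73.30000305175781, -47.20000076293945], [-73.30000305175781, -188.1999969482422], [20.799999237060547, -188.1999969482422], [20.799999237060547, -47.20000076293945]] 56.44442932448716
((629.3860473632812, -132.0999755859375), (91.56444549560547, 139.90237426757812), 7.6467766761779785) [[ -72.1  -44.9]
 [ -72.3 -184.8]
 [  19.3 -184.9]
 [  19.5  -45. ]] 0.057644964665972964
bottle [0.667 0.243 0.17 ] [0.667 0.243 0.17 ]
pinbench [0.434 0.032 0.091] [0.434 0.032 0.093]
pinblock [ 0.719 -0.036  0.152] [ 0.72  -0.036  0.149]
```

View pics/f.png

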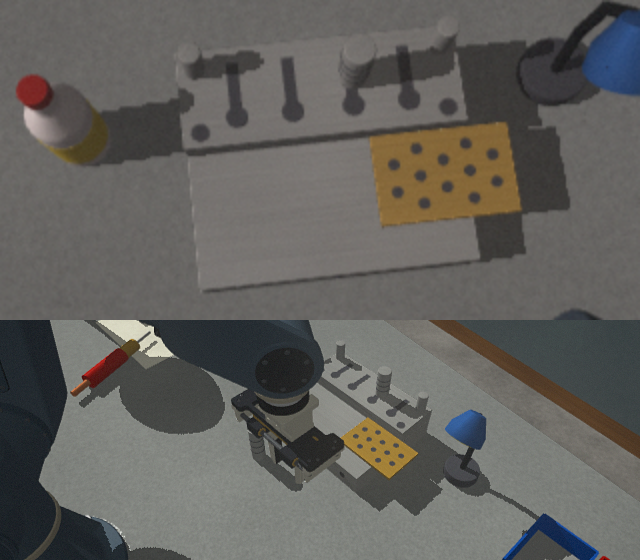

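The plate lies flat and parallel to the step, sticking out 45–48 mm. The pins and bottle have not moved and the hand is clear, so I'm handing the job in.

```bash
python3 -c "from h import *; print(bot.finish_job())"
```

```text
the job is handed in; nothing more can be done
None
```

The bronze plate now sticks out about a third of its length past the lamp end of the ledge. It lies flat, with its long side against the step. I handed the job in at about 14 s of the allowed 64 s; no verdict is reported.

I pushed the plate square against the step with both fingertips, then slid it about 85 mm along the ledge from its trailing edge. A light second push seated it against the step again, and I withdrew the hand.

- **Overhang:** the top camera gives about 45 mm and the side camera about 48 mm, against a target of 46.7 mm. They disagree by 3 mm, about what the 2 mm calibration allows.
- **Flush with the step:** the plate's angle to the step is within about 0.1° (top) and 0.0° (side). The second push stopped hard at 17 N, within 0.2 mm of where the first one had.
- **Flat:** the top of the plate is at about 57 mm (50 mm ledge plus 7 mm plate), so it is not tipping.
- **Bottle and both pins:** these are where they started, to within camera noise. The gripper passed the pin on the block with about 10 mm to spare.
- **Forces:** the highest push I read was about 21 N, with up to 12 N of vertical force on the fingers. No check failed.

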